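# Close up the measuring-tool chest

## Robot

A 6-joint arm with a two-finger parallel gripper is mounted at the origin on the work surface. World frame = base frame: x ahead of the robot, y to its left, z up, the work surface at z = 0. Lengths are in m, angles in rad, forces in N, time in s.
With the tool pointing down it reaches from about 0.25 to 0.775 m from the base axis. Payload 8.9 kg.
Tool frame: the origin (TCP) lies at the very end of the fingers, on their centre line; the grasp point (between the pads) lies 19 mm behind it; z points along the fingers, x is the direction in which the jaws open and shut, and the axes are right-handed (so a half turn about z gives the same grasp; the last joint's range is limited). The gripper opens to 85 mm and grips with 20 to 120 N. Pads are 22 mm wide; open, the fingers measure 114 mm over their backs; the gripper's body (76 mm by 85 mm) begins 54 mm behind the grasp point. The pads swing forward as they close: fully open they stand 13 mm farther back than shut.
Start: joints at [-1.324, 0.291, -0.153, 1.127, 0, 1.431], TCP at [0.198, -0.486, 0.231] pointing down, gripper open.
Joint ranges: [-2.52, 2.52], [-0.91, 1.74], [-1.3, 1.37], [-1.96, 2.02], [-1.52, 1.47], [-3.14, 3.14]. Speed limits (rad/s): [2.22, 2.22, 2.79, 3.14, 3.14, 3.14].

## Interface

Orientations are given as a 3x3 rotation matrix whose columns are the frame's x, y, z axes.
In Python, from bench import ctrl, optics gives the robot as it stands.
- The arm moves only by the tool servo_tool, never from a script. Its argument "rows" is a list of rows, each a list of 2 entries, a list of its own where there are three numbers: the shift along the tool's x, y, z in m, then the turn about the tool's z in rad. A call has 1 to 20 rows; each row shifts and turns the commanded pose from where the row before left it, along the tool's axes as they then stand; what a row does not reach is not made up. A row lasts 1/12 s, in which the tool goes at most 41.7 mm and 7.16 degrees, less where a joint would pass 70% of its speed; a pose out of reach is approached as far as the arm can. A call is refused whole if a number of a shift passes 0.0417 or a number of a turn 0.125, either way. A call with a gripper value outside its range is refused whole. "grip" is the closure in counts, from 0 (fully open) to 255 (shut), set as the call begins (left out, the last holds). The fingers move at their own pace and stop on an object; "force" is the grip in N (left out, the last holds). Time passes only in rows, so rows that do not move let the fingers close. It gives the time, the measured TCP pose, the force and the opening at its end, in the units of the state.
- ctrl.sense(): the state, without advancing time (a new reading comes with each control period).
- optics.read_camera(name): name is "side" or "top" or "wrist"; returns a dict with "pixels" (480x640x3 uint8, blue, green, red), "z_map" (480x640 float32, m along the optical axis (not along the pixel's ray), 0 where there is no reading), "mtx" (3x3 intrinsics, pixels), "world_from_camera" (4x4, takes a point from camera to world coordinates); the wrist camera has in their place "mount" (4x4, takes a point from camera to tool coordinates, whose origin is the TCP and whose axes are the tool frame's). Camera axes: x right, y down, z forward; pixel columns grow to the right and rows downward; lengths in m; the calibration is good to about 2 mm. The wrist camera is an equidistant fisheye: a pixel r from the principal point sees the ray r / f radians off the axis. A picture is of the moment at which its call begins: read the wrist's pose just before it.
- ctrl.close_job(): hands the job in, once; it reports no verdict.
The state is a dict: "time_s": time; "joint_positions": joint angles; "joint_vel": joint speeds; "joint_torque": joint torques, N m; "tool_pos": TCP position; "orientation": TCP orientation; "ft_force": force on the tool from outside, world axes, zero at the start; "torque": the same for the moment, N m; "width": opening from 0.0 (shut) to 1.0 (fully open).
Only numpy, scipy, OpenCV 4.12 (cv2) and the standard library are available. Lean on these libraries where they do the work, as an engineer would, in place of code of your own. Each camera call takes 0.05 s, during which the arm holds its last target.

## Task

Close up the grey measuring-tool chest by pushing with the fingertips only: first gently push both open drawers fully home, then swing the standing lid over from behind and press it gently down until it is fully shut (its lip covers the drawers, so they must be in before it comes down). Do not take hold of anything or slam anything, keep the fingers off the inside of the drawers and the lid's rubber lining, and leave the tub, block, glasses and cup where they stand.

Things in the scene. Friction and masses are not known exactly. Their poses are not given: they have to be found in the camera images.
- chest: Grey steel chest, fixed to the bench: 200 deep (its x), 260 wide (its y), rim 90 mm high. Origin: centre of its underside, on the bench. Its -x side is the front, where the drawers come out; +x is the back, with the lid's hinge; z is up. Above the drawers an open well (floor 71 mm up) with fixed tools, covered by the lid. The front faces about the bench's -y (yaw about 1.57, varying by 0.2).
- drawer_a (a joint): Opening of the drawer in the chest's +y half, m: 0 = fully home (a hard stop), at most 0.10; it starts 0.03 to 0.08 open. Slides along the chest's x (opens to -x); about 2 N of friction, stays where it is left.
- drawer_b (a joint): The same for the drawer in the chest's -y half.
- drawer_a_face (a point): Centre of the flat outer face of drawer a, 37 mm above the bench; moves with the drawer. Axes as the chest's. The aluminium front is 118 wide, 52 high (11 to 63 mm above the bench), 8 mm thick, without a handle (a flat paper label only); when home its face is flush with the chest's front. Behind it the drawer's tray (170 x 112 mm, walls 42 mm high, open on top) is not to be touched.
- drawer_b_face (a point): The same for drawer b.
- lid (a joint): Angle of the lid, rad: 0 = fully shut (a hard stop), 1.57 = standing upright, at most 1.8; it starts at 1.3 to 1.65. Stiff hinge (0.42 N m of friction, which needs about 3 N at 150 mm from the hinge): it stays where it is left and must be pushed all the way.
- lid_hinge (a point): Middle of the hinge line, at the top of the chest's back edge, 90 mm above the bench; the line runs along y. Axes turn with the lid: the lid reaches 206 mm from here along this point's -x, is 260 mm wide along y and 12 mm thick along +z; +z is its outer face (up when shut, pointing to the chest's back when standing). At its free edge a 3 mm lip, 28 mm long, points to -z. A black rubber lining (180 x 230 x 6 mm), not to be touched, covers the inner face.
- lid_top (a point): Point on the lid's outer face, 150 mm from the hinge line, mid-width. Axes as lid_hinge's.
- tub: White plastic tub with lid, 80 mm diameter, 105 high, loose; origin under its centre.
- block: Steel setting block with three holes, 75 x 50 x 25 mm, loose; origin under its centre.
- glasses: Safety glasses standing on lenses and temples, 130 wide, 125 deep, 43 mm high, loose; origin at the foot of the lenses' middle, temples to its +x.
- pen_cup: Dark open steel cup, 72 mm diameter, 85 high, loose; origin under its centre.

How it is judged:
By the outcome, as a careful person would: the job done as asked, in the order asked, and still so for the second after the job is handed in, with the robot touching nothing.
It also fails if it takes over 58 s, if anything falls off the work surface, if the arm or the gripper's body presses on something with over 40 N, if the wrist force passes 120 N, or if a joint passes its speed limit or range.

## Working session

There is one attempt and no reset: what is moved stays moved. The work goes in short steps, Python scripts to look and compute and a tool call to move; the robot and the scene stay as the last step left them, time stands still between calls to the robot, and variables do not carry over. Pictures are saved under pics/ and viewed, and the job is handed in when it is done.

Besides the shell and the picture viewer there is one more tool, called in YAML: its name, and indented under it one key for each argument. servo_tool: Moves the arm, as the interface text tells. Its arguments: {"type":"object","properties":{"rows":{"type":"array"},"grip":{"type":"number"},"force":{"type":"number"}},"required":["rows"]}

```bash
ls; mkdir -p pics
python3 - <<'E'
from bench import ctrl, optics
import cv2,numpy as np
s=ctrl.sense()
print(s)
for n in ["side","top"]:
    d=optics.read_camera(n); cv2.imwrite(f"pics/{n}0.png",d["pixels"]); np.savez(f"{n}0.npz",**d)
    print(n,d["mtx"],d["world_from_camera"])
E
```

```text
pics
{'time_s': 0.0, 'joint_positions': array([-1.32430284e+00,  2.91282274e-01, -1.54151930e-01,  1.12669987e+00,
       -8.49608342e-06,  1.43150425e+00]), 'joint_vel': array([-0.00066012,  0.00206508,  0.00186357, -0.00170189,  0.00046216,
        0.00021271]), 'joint_torque': array([-1.56087550e-03, -5.37137389e+01,  3.31374943e+01,  1.57787406e-02,
       -2.65913422e-04,  2.35439649e-05]), 'tool_pos': array([ 0.19744378, -0.485968  ,  0.23072172]), 'orientation': array([[ 3.76286866e-01, -9.26503147e-01, -3.34655213e-04],
       [-9.26502259e-01, -3.76286973e-01,  1.29523540e-03],
       [-1.32596607e-03, -1.77321258e-04, -9.99999105e-01]]), 'ft_force': array([-0.20595391,  0.27958101, -0.1840805 ]), 'torque': array([-0.02169289,  0.05019343,  0.02442657]), 'width': 0.9977875059453305}
side [[540.81222189   0.         322.36081293]
 [  0.         540.81222189 240.11942997]
 [  0.           0.           1.        ]] [[ 0.70005332 -0.36438994  0.61412159 -0.42255874]
 [-0.71393697 -0.33931324  0.61250349 -0.96071196]
 [-0.01481052 -0.86722921 -0.49768881  0.87484298]
 [ 0.          0.          0.          1.        ]]
top [[610.50377755   0.         327.04512005]
 [  0.         610.50377755 235.47406062]
 [  0.           0.           1.        ]] [[ 0.0427026  -0.97617287  0.21275106  0.24753052]
 [-0.99908652 -0.04206827  0.00750965 -0.00421609]
 [ 0.00161936 -0.21287739 -0.97707758  1.38905637]
 [ 0.          0.          0.          1.        ]]
```

View pics/side0.png

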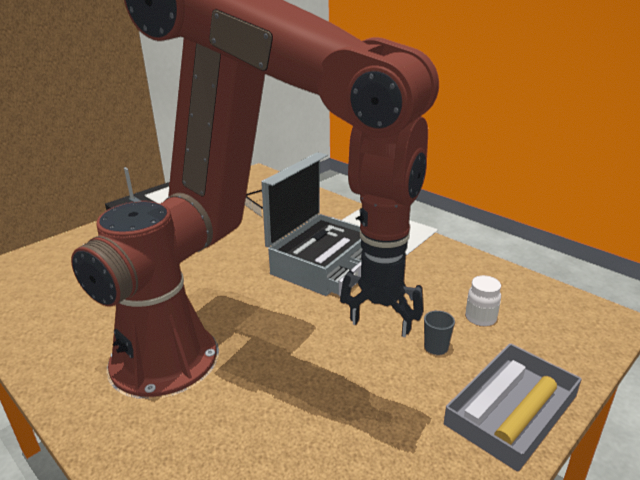

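View pics/top0.png

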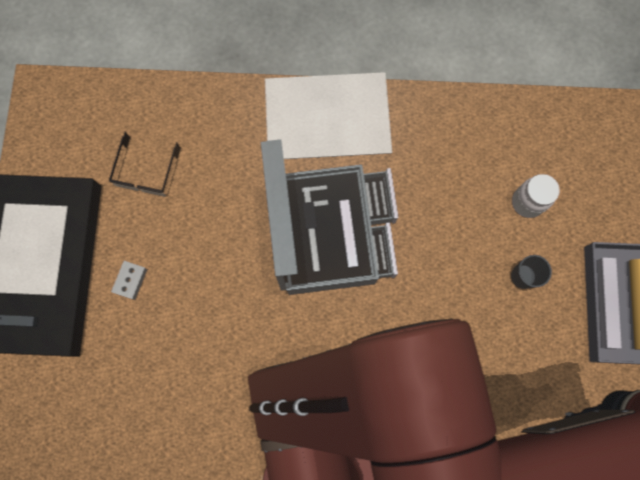

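```bash
cat > h.py <<'E'
import numpy as np,cv2
def wmap(d):
    K=d["mtx"];T=d["world_from_camera"];z=d["z_map"]
    v,u=np.mgrid[0:480,0:640]
    p=np.stack([(u-K[0,2])/K[0,0]*z,(v-K[1,2])/K[1,1]*z,z],-1)
    w=p@T[:3,:3].T+T[:3,3]; w[z==0]=np.nan
    return w
def ray(d,u,v,h):
    K=d["mtx"];T=d["world_from_camera"]
    r=T[:3,:3]@np.array([(u-K[0,2])/K[0,0],(v-K[1,2])/K[1,1],1]); o=T[:3,3]
    return o+r*(h-o[2])/r[2]
E
python3 - <<'E'
from h import *
d=dict(np.load("top0.npz")); im=d["pixels"]
w=wmap(d)
c=im[130:310,250:420]; cv2.imwrite("pics/crop0.png",cv2.resize(c,None,fx=3.3,fy=3.3,interpolation=cv2.INTER_CUBIC))
for (u,v) in [(300,320),(393,195),(388,250),(270,150),(285,270),(280,200),(330,200),(363,180),(372,270),(378,200),(383,255),(540,190)]:
    print(u,v,w[v,u].round(3))
# white fronts
g=im.astype(int); 
m=(abs(w[...,2]-0.063)<0.006)
m[:, :360]=0; m[:,420:]=0
for n,s in zip("ba",[slice(160,224),slice(224,285)]):
    mm=np.zeros_like(m); mm[s]=m[s]; v,u=np.nonzero(mm); print(n,len(u),u.min(),u.max(),v.min(),v.max()); 
    p=w[mm]; print(np.round([p.min(0),p.max(0)],3)); print(cv2.minAreaRect((p[:,:2]*1000).astype(np.float32)))
# lid region
m=np.isfinite(w[...,2])&(w[...,2]>0.1)&(w[...,1]<0.2); m[:,:255]=0;m[:,305:]=0;m[:130]=0;m[300:]=0
p=w[m]; print(len(p),p.min(0),p.max(0))
E
```

```text
300 320 [0.352 0.059 0.001]
393 195 [ 0.636 -0.139  0.062]
388 250 [ 0.513 -0.132  0.044]
270 150 [0.647 0.119 0.293]
285 270 [0.418 0.077 0.297]
280 200 [0.549 0.094 0.296]
330 200 [0.614 0.003 0.078]
363 180 [ 0.661 -0.069  0.086]
372 270 [ 0.462 -0.096  0.069]
378 200 [ 0.634 -0.108  0.022]
383 255 [ 0.504 -0.122  0.03 ]
540 190 [ 0.65  -0.457  0.102]
b 261 360 398 168 223
[[ 0.57  -0.151  0.057]
 [ 0.7   -0.063  0.069]]
((631.0632934570312, -102.12936401367188), (128.6780242919922, 81.91583251953125), 9.284417152404785)
a 312 360 397 224 282
[[ 0.436 -0.152  0.057]
 [ 0.569 -0.071  0.069]]
((502.19287109375, -102.27356719970703), (123.05940246582031, 84.21546173095703), 9.315972328186035)
3030 [0.40647442 0.05540432 0.10506274] [0.66995373 0.13715944 0.3019969 ]
```

View pics/crop0.png

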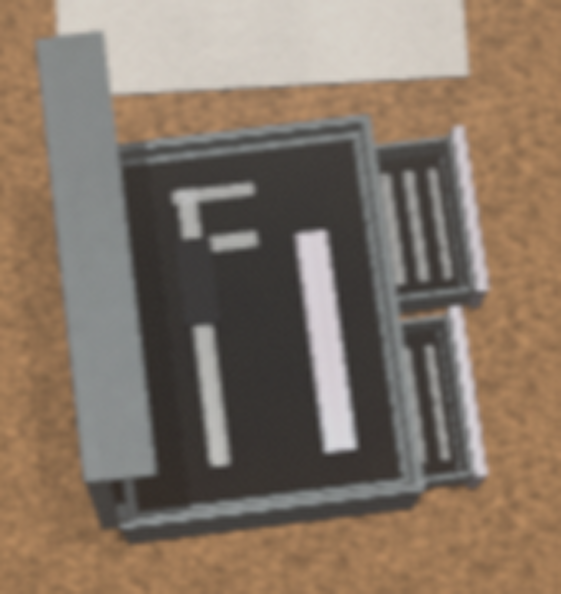

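Run:
```python
from h import *
d=dict(np.load("top0.npz")); w=wmap(d)
f=lambda x,y,h: ray(d,250+(x+.5)/3.3-.5,130+(y+.5)/3.3-.5,h).round(4)
print("rim FR(far),front near, back near"); A=f(371,117,.09);B=f(423,487,.09);C=f(122,529,.09);print(A,B,C, np.linalg.norm(A-B),np.linalg.norm(B-C))
print("yaw chest: y axis dir A->... near=+y", np.degrees(np.arctan2(*(B-A)[1::-1])))
for n,pts in dict(b=[(460,125),(488,293)],a=[(455,305),(486,480)]).items():
    P=[f(x,y,.063) for x,y in pts]; print(n,P,np.linalg.norm(P[0]-P[1]),np.degrees(np.arctan2(*(P[1]-P[0])[1::-1])))
for p in [(40,42),(105,35),(155,472),(85,480)]: print(f(*p,.297))
# rim front by depth
m=abs(w[...,2]-0.09)<0.004; m[:,:300]=0;m[:,400:]=0;m[:150]=0;m[300:]=0
p=w[m]; print(len(p), cv2.minAreaRect((p[:,:2]*1000).astype(np.float32)))
# side view
d2=dict(np.load("side0.npz")); w2=wmap(d2)
c=d2["pixels"][140:310,240:450]; cv2.imwrite("pics/crop1.png",cv2.resize(c,None,fx=3.3,fy=3.3,interpolation=cv2.INTER_CUBIC))
# lid inner lining plane in side view
for (u,v) in [(285,205),(310,185),(300,225),(275,215),(316,208),(275,265),(310,275)]: print(u,v,w2[v,u].round(4))
```

```text
rim FR(far),front near, back near
[ 0.6945 -0.0655  0.09  ] [ 0.4435 -0.107   0.09  ] [0.4077 0.0869 0.09  ] 0.25440764532537147 0.19717720456482796
yaw chest: y axis dir A->... near=+y -170.61172722346058
b [array([ 0.7007, -0.1284,  0.063 ]), array([ 0.582 , -0.1499,  0.063 ])] 0.12063142210883535 -169.73338752983085
a [array([ 0.5727, -0.1277,  0.063 ]), array([ 0.454 , -0.1509,  0.063 ])] 0.12094597967687885 -168.94091496601433
[0.6602 0.1353 0.297 ]
[0.6661 0.0983 0.297 ]
[0.4142 0.0562 0.297 ]
[0.4082 0.0942 0.297 ]
659 ((555.1755981445312, -3.9779052734375), (260.941162109375, 169.8870391845703), 9.42448902130127)
285 205 [0.4887 0.0965 0.1941]
310 185 [0.6116 0.1193 0.2091]
300 225 [0.5546 0.1086 0.0988]
275 215 [0.4444 0.0905 0.1808]
316 208 [0.6391 0.1238 0.1203]
275 265 [0.4085 0.0616 0.0435]
310 275 [ 0.4334 -0.0567  0.0507]
```

View pics/crop1.png

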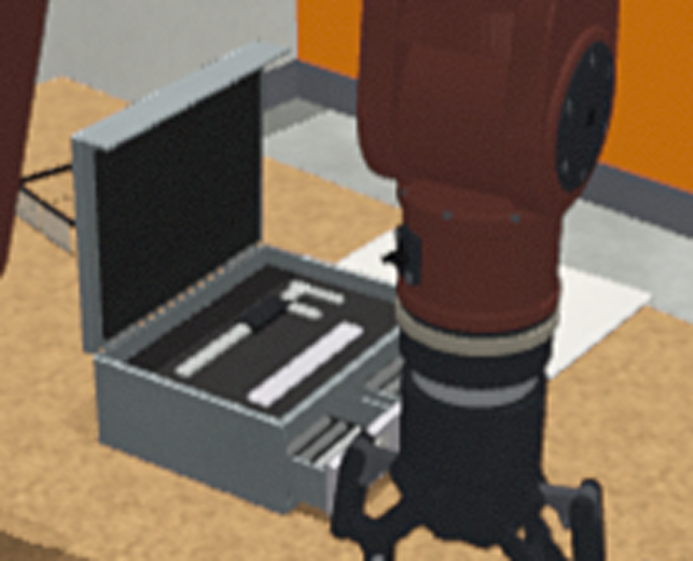

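Top view: lid edge stands upright (full-image pixels about 262–297, 140–275). The drawer fronts run from (389,168) to (398,219) for b and (388,222) to (397,275) for a. From the measurements, chest yaw is about 99.4°, centre about (0.553, 0.0115), a is about 42 mm open, b about 63 mm and the lid about 1.56 rad. Measured sizes match those given (254/260, 197/200, 120/118 mm).

I'll turn the jaws so that tool y is along the chest's -x, with the fingers shut.

servo_tool:
  rows:
    - [[0,0,0],-0.123]
    - [[0,0,0],-0.123]
    - [[0,0,0],-0.123]
    - [[0,0,0],-0.123]
    - [[0,0,0],-0.123]
    - [[0,0,0],-0.123]
    - [[0,0,0],-0.123]
    - [[0,0,0],-0.123]
    - [[0,0,0],-0.123]
    - [[0,0,0],-0.123]
    - [[0,0,0],-0.12]
    - [[0,0,0],0]
  grip: 255
  force: 20

```text
time_s: 1.1
tool_pos: [0.1975, -0.4862, 0.231]
orientation: [[0.985, 0.17, -0.0], [0.17, -0.985, 0.001], [-0.0, -0.001, -1.0]]
ft_force: [-0.1, -0.0, 0.6]
width: 0.003
```

```bash
cat >> h.py <<'E'
YAW=np.radians(99.4); CH=np.array([0.553,0.0115,0.])
xc=np.array([np.cos(YAW),np.sin(YAW),0]); yc=np.array([-np.sin(YAW),np.cos(YAW),0])
def ch(x,y,z): return CH+x*xc+y*yc+np.array([0,0,z])
def toch(p): q=np.asarray(p)-CH; return np.array([q@xc,q@yc,q[2]])
def rep(*targets):
    from bench import ctrl
    s=ctrl.sense(); R=s["orientation"]; p=s["tool_pos"]
    print("t",round(s["time_s"],2),"tcp",p.round(4),"chest",toch(p).round(4),"phi",np.degrees(np.arctan2(R[1,0],R[0,0])).round(2),"F",s["ft_force"].round(2),"w",round(s["width"],3),"q",s["joint_positions"].round(2))
    for t in targets:
        print(" shift",(R.T@(t-p)).round(4)); p=t
E
python3 - <<'E'
from h import *
rep(ch(-0.20,-0.062,0.2),ch(-0.20,-0.062,0.045))
d=dict(np.load("top0.npz"));print(ray(d,531,272,.08),ray(d,540,190,.105))
E
```

```text
t 1.1 tcp [ 0.1975 -0.4862  0.231 ] chest [-0.4329  0.432   0.231 ] phi 9.77 F [-0.12 -0.03  0.61] w 0.003 q [-1.32  0.29 -0.15  1.13  0.    0.08]
 shift [ 0.4955 -0.2297  0.0311]
 shift [0.00e+00 1.00e-04 1.55e-01]
[ 0.47064834 -0.43927253  0.08      ] [ 0.6490023  -0.45581026  0.105     ]
```

servo_tool:
  rows:
    - [[0.015,-0.007,0],0]
    - [[0.025,-0.012,0],0]
    - [[0.028,-0.013,0],0]
    - [[0.028,-0.013,0],0]
    - [[0.028,-0.013,0],0]
    - [[0.028,-0.013,0],0]
    - [[0.028,-0.013,0],0]
    - [[0.028,-0.013,0.003],0]
    - [[0.028,-0.013,0.003],0]
    - [[0.028,-0.013,0.003],0]
    - [[0.028,-0.013,0.003],0]
    - [[0.028,-0.013,0.003],0]
    - [[0.028,-0.013,0.003],0]
    - [[0.028,-0.013,0.003],0]
    - [[0.028,-0.013,0.003],0]
    - [[0.028,-0.013,0.003],0]
    - [[0.028,-0.013,0.003],0]
    - [[0.02,-0.009,0.001],0]
    - [[0.016,-0.007,0],0]
    - [[0,0,0],0]

```text
time_s: 2.77
tool_pos: [0.6511, -0.1757, 0.1992]
orientation: [[0.987, 0.163, -0.0], [0.163, -0.987, 0.001], [0.0, -0.001, -1.0]]
ft_force: [-0.1, 0.5, -0.1]
width: -0.003
```

Run:
```python
from h import *
rep(ch(-0.20,-0.062,0.2),ch(-0.20,-0.062,0.045))
```

```text
t 2.77 tcp [ 0.6511 -0.1757  0.1992] chest [-0.2007 -0.0662  0.1992] phi 9.37 F [-0.06  0.48 -0.15] w -0.003 q [-0.37  0.6   0.25  1.22  0.    1.04]
 shift [-0.0042 -0.0007 -0.0008]
 shift [-0.00e+00  1.00e-04  1.55e-01]
```

servo_tool:
  rows:
    - [[-0.002,0,0.01],0]
    - [[-0.002,0,0.02],0]
    - [[0,0,0.025],0]
    - [[0,0,0.025],0]
    - [[0,0,0.025],0]
    - [[0,0,0.02],0]
    - [[0,0,0.015],0]
    - [[0,0,0.01],0]
    - [[0,0,0.004],0]
    - [[0,0,0],0]

```text
time_s: 3.6
tool_pos: [0.6444, -0.1788, 0.0456]
orientation: [[0.987, 0.163, -0.001], [0.163, -0.987, 0.0], [-0.001, -0.001, -1.0]]
ft_force: [-0.1, 0.4, -0.4]
width: 0.002
```

Run:
```python
from h import *
from bench import optics
rep()
d=optics.read_camera("top"); cv2.imwrite("pics/t1.png",cv2.resize(d["pixels"][130:310,250:420],None,fx=3.3,fy=3.3))
d=optics.read_camera("side"); cv2.imwrite("pics/s1.png",d["pixels"])
```

```text
t 3.6 tcp [ 0.6444 -0.1788  0.0456] chest [-0.2027 -0.0591  0.0456] phi 9.36 F [-0.14  0.39 -0.37] w 0.002 q [-0.38  0.7   0.02  0.89 -0.    1.03]
```

View pics/s1.png

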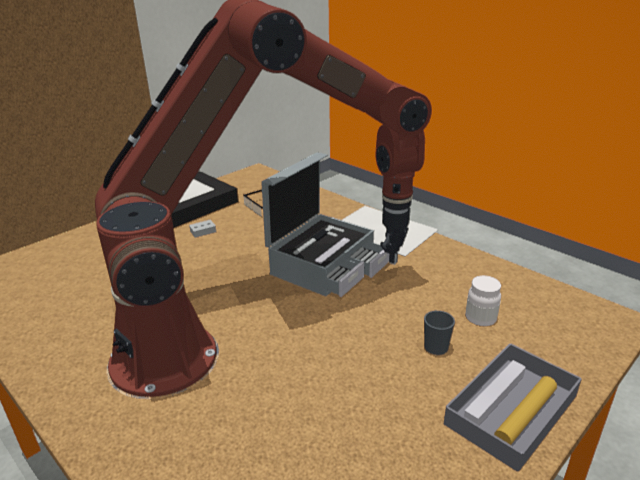

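View pics/t1.png

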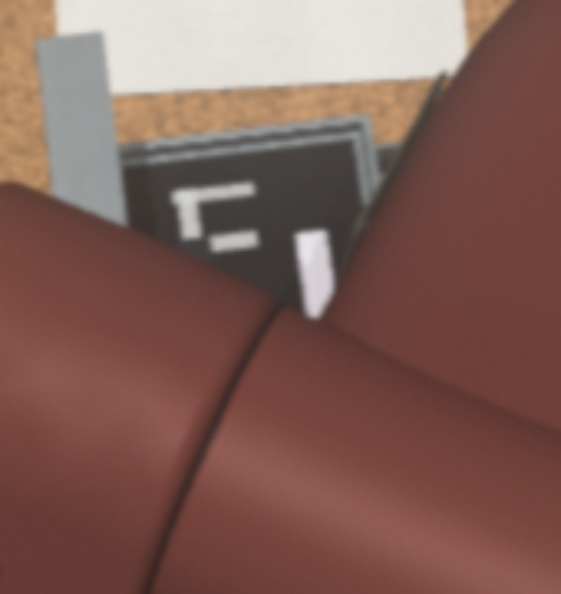

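servo_tool:
  rows:
    - [[0,-0.004,0],0]
    - [[0,-0.005,0],0]
    - [[0,-0.005,0],0]
    - [[0,-0.003,0],0]
    - [[0,-0.002,0],0]
    - [[0,-0.002,0],0]
    - [[0,-0.002,0],0]
    - [[0,-0.002,0],0]
    - [[0,-0.002,0],0]
    - [[0,-0.002,0],0]
    - [[0,-0.002,0],0]
    - [[0,-0.002,0],0]
    - [[0,-0.002,0],0]

```text
time_s: 4.78
tool_pos: [0.6393, -0.1443, 0.0463]
orientation: [[0.986, 0.164, -0.0], [0.164, -0.986, -0.0], [-0.0, 0.0, -1.0]]
ft_force: [-0.0, -1.6, -1.3]
width: 0.005
```

Run:
```python
from h import *
rep()
```

```text
t 4.78 tcp [ 0.6393 -0.1443  0.0463] chest [-0.1678 -0.0597  0.0463] phi 9.44 F [-0.01 -1.61 -1.25] w 0.005 q [-0.33  0.68 -0.03  0.86 -0.    1.07]
```

servo_tool:
  rows:
    - [[0,-0.003,0],0]
    - [[0,-0.003,0],0]
    - [[0,-0.003,0],0]
    - [[0,-0.003,0],0]
    - [[0,-0.003,0],0]
    - [[0,-0.003,0],0]
    - [[0,-0.003,0],0]
    - [[0,-0.003,0],0]
    - [[0,-0.003,0],0]
    - [[0,-0.003,0],0]
    - [[0,-0.003,0],0]
    - [[0,-0.003,0],0]
    - [[0,-0.003,0],0]
    - [[0,-0.003,0],0]
    - [[0,-0.002,0],0]
    - [[0,-0.001,0],0]

```text
time_s: 6.12
tool_pos: [0.6319, -0.0994, 0.0463]
orientation: [[0.986, 0.165, 0.0], [0.165, -0.986, 0.0], [0.0, -0.0, -1.0]]
ft_force: [-1.7, -2.3, -1.2]
width: -0.002
```

Run:
```python
from h import *
rep()
```

```text
t 6.12 tcp [ 0.6319 -0.0994  0.0463] chest [-0.1223 -0.0597  0.0463] phi 9.47 F [-1.75 -2.27 -1.18] w -0.002 q [-0.27  0.65 -0.08  0.84  0.    1.14]
```

Continue slowly at 1 mm per row until the force shows the stop.

servo_tool:
  rows:
    - [[0,-0.0015,0],0]
    - [[0,-0.0015,0],0]
    - [[0,-0.001,0],0]
    - [[0,-0.001,0],0]
    - [[0,-0.001,0],0]
    - [[0,-0.001,0],0]

```text
time_s: 6.62
tool_pos: [0.6308, -0.0928, 0.0463]
orientation: [[0.986, 0.164, 0.0], [0.164, -0.986, 0.0], [0.0, 0.0, -1.0]]
ft_force: [-0.7, -1.0, 0.4]
width: -0.001
```

Run:
```python
from h import *
rep()
```

```text
t 6.62 tcp [ 0.6308 -0.0928  0.0463] chest [-0.1157 -0.0597  0.0463] phi 9.45 F [-0.67 -0.98  0.4 ] w -0.001 q [-0.26  0.65 -0.09  0.83  0.    1.15]
```

servo_tool:
  rows:
    - [[0,-0.001,0],0]
    - [[0,-0.001,0],0]
    - [[0,-0.001,0],0]
    - [[0,-0.001,0],0]

```text
time_s: 6.95
tool_pos: [0.6301, -0.0889, 0.0463]
orientation: [[0.986, 0.164, -0.0], [0.164, -0.986, 0.0], [-0.0, -0.0, -1.0]]
ft_force: [-0.8, -2.2, 0.2]
width: -0.003
```

servo_tool:
  rows:
    - [[0,-0.001,0],0]
    - [[0,-0.001,0],0]

```text
time_s: 7.12
tool_pos: [0.6301, -0.0885, 0.0464]
orientation: [[0.987, 0.163, 0.0], [0.163, -0.987, -0.003], [-0.0, 0.003, -1.0]]
ft_force: [0.6, -13.7, -2.0]
width: -0.004
```

servo_tool:
  rows:
    - [[0,0.004,0],0]
    - [[0,0.012,0],0]
    - [[0,0.02,0],0]
    - [[0,0.02,0],0]
    - [[-0.01,0.015,0],0]
    - [[-0.025,0.006,0],0]
    - [[-0.03,0,0],0]
    - [[-0.03,0,0],0]
    - [[-0.02,0,0],0]
    - [[-0.008,0,0],0]
    - [[0,0,0],0]

```text
time_s: 8.03
tool_pos: [0.5201, -0.1837, 0.0465]
orientation: [[0.987, 0.163, -0.0], [0.163, -0.987, 0.001], [-0.0, -0.001, -1.0]]
ft_force: [1.0, -0.3, -0.7]
width: 0.002
```

Run:
```python
from h import *
rep()
```

```text
t 8.03 tcp [ 0.5201 -0.1837  0.0465] chest [-0.1872  0.0644  0.0465] phi 9.38 F [ 0.96 -0.29 -0.67] w 0.002 q [-0.47  0.51 -0.35  0.71  0.    0.93]
```

servo_tool:
  rows:
    - [[0,-0.005,0],0]
    - [[0,-0.006,0],0]
    - [[0,-0.006,0],0]
    - [[0,-0.004,0],0]
    - [[0,-0.002,0],0]
    - [[0,-0.002,0],0]
    - [[0,-0.002,0],0]
    - [[0,-0.002,0],0]
    - [[0,-0.002,0],0]
    - [[0,-0.002,0],0]
    - [[0,-0.003,0],0]
    - [[0,-0.003,0],0]
    - [[0,-0.003,0],0]
    - [[0,-0.003,0],0]
    - [[0,-0.003,0],0]
    - [[0,-0.003,0],0]
    - [[0,-0.003,0],0]
    - [[0,-0.003,0],0]
    - [[0,-0.003,0],0]
    - [[0,-0.002,0],0]

```text
time_s: 9.7
tool_pos: [0.5108, -0.1216, 0.0463]
orientation: [[0.986, 0.164, -0.0], [0.164, -0.986, 0.0], [-0.0, -0.0, -1.0]]
ft_force: [-0.5, -1.5, -0.8]
width: 0.002
```

Run:
```python
from h import *
rep()
```

```text
t 9.7 tcp [ 0.5108 -0.1216  0.0463] chest [-0.1244  0.0633  0.0463] phi 9.46 F [-0.5  -1.52 -0.82] w 0.002 q [-0.37  0.47 -0.42  0.68  0.    1.03]
```

servo_tool:
  rows:
    - [[0,-0.0015,0],0]
    - [[0,-0.0015,0],0]
    - [[0,-0.0015,0],0]
    - [[0,-0.001,0],0]
    - [[0,-0.001,0],0]
    - [[0,-0.001,0],0]
    - [[0,-0.001,0],0]
    - [[0,-0.001,0],0]
    - [[0,-0.001,0],0]

```text
time_s: 10.45
tool_pos: [0.5091, -0.1115, 0.0463]
orientation: [[0.986, 0.164, -0.0], [0.164, -0.986, 0.0], [-0.0, -0.0, -1.0]]
ft_force: [-0.0, -2.1, 0.3]
width: -0.001
```

servo_tool:
  rows:
    - [[0,-0.001,0],0]
    - [[0,-0.001,0],0]

```text
time_s: 10.62
tool_pos: [0.5089, -0.1095, 0.0463]
orientation: [[0.986, 0.164, 0.0], [0.164, -0.986, 0.0], [0.0, -0.0, -1.0]]
ft_force: [-0.6, -1.8, 0.2]
width: 0.001
```

Run:
```python
from h import *
rep()
```

```text
t 10.62 tcp [ 0.5089 -0.1095  0.0463] chest [-0.1122  0.0633  0.0463] phi 9.45 F [-0.62 -1.76  0.24] w 0.001 q [-0.35  0.46 -0.43  0.67  0.    1.05]
```

servo_tool:
  rows:
    - [[0,-0.001,0],0]
    - [[0,-0.001,0],0]

```text
time_s: 10.78
tool_pos: [0.5089, -0.1093, 0.0464]
orientation: [[0.987, 0.163, 0.0], [0.163, -0.987, -0.004], [-0.0, 0.004, -1.0]]
ft_force: [-0.6, -14.4, -3.8]
width: -0.0
```

servo_tool:
  rows:
    - [[0,0.004,0],0]
    - [[0,0.012,0],0]
    - [[0,0.02,0],0]
    - [[0,0.012,-0.01],0]
    - [[0,0,-0.025],0]
    - [[0,0,-0.036],0]
    - [[0,0,-0.036],0]
    - [[0,0,-0.036],0]
    - [[0,0,-0.036],0]
    - [[0,0,-0.036],0]
    - [[0,0,-0.036],0]
    - [[0,0,-0.036],0]
    - [[0,0,-0.025],0]
    - [[0,0,-0.01],0]
    - [[0,0,0],0]

```text
time_s: 12.03
tool_pos: [0.5176, -0.1558, 0.3711]
orientation: [[0.986, 0.164, 0.005], [0.164, -0.986, -0.001], [0.004, 0.002, -1.0]]
ft_force: [-0.1, -0.9, -0.5]
width: 0.001
```

Run:
```python
from h import *
from bench import optics
rep(ch(0.16,0,0.37))
d=optics.read_camera("top"); cv2.imwrite("pics/t2.png",d["pixels"])
d=optics.read_camera("side"); cv2.imwrite("pics/s2.png",d["pixels"])
```

```text
t 12.03 tcp [ 0.5176 -0.1558  0.3711] chest [-0.1593  0.0622  0.3711] phi 9.45 F [-0.07 -0.91 -0.51] w 0.001 q [-0.43  0.29  0.2   1.48  0.    0.98]
 shift [ 0.0625 -0.3192  0.0007]
```

View pics/s2.png

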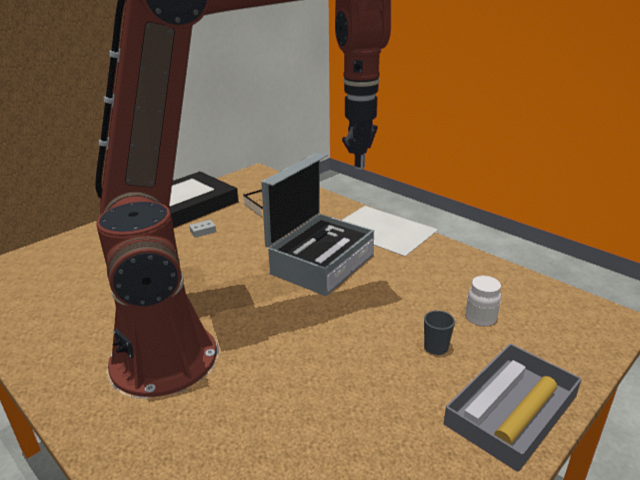

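View pics/t2.png

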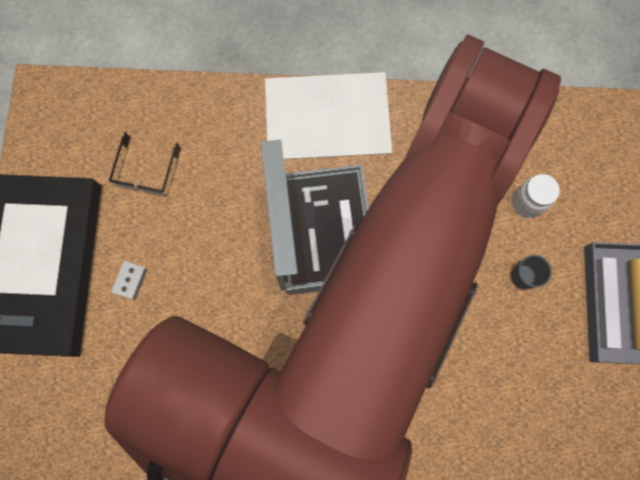

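Side view: the chest front (about 325–373, 235–290) is flat, so both drawers are flush and home. Next I go over the lid.

servo_tool:
  rows:
    - [[0.003,-0.015,0],0]
    - [[0.006,-0.03,0],0]
    - [[0.006,-0.03,0],0]
    - [[0.006,-0.03,0],0]
    - [[0.006,-0.03,0],0]
    - [[0.006,-0.03,0],0]
    - [[0.006,-0.03,0],0]
    - [[0.006,-0.03,0],0]
    - [[0.006,-0.03,0],0]
    - [[0.006,-0.03,0],0]
    - [[0.004,-0.022,0],0]
    - [[0.002,-0.012,0],0]
    - [[0,0,0],0]
    - [[0,0,0],0]

```text
time_s: 13.3
tool_pos: [0.5259, 0.1698, 0.3672]
orientation: [[0.986, 0.165, -0.002], [0.165, -0.986, -0.001], [-0.002, 0.0, -1.0]]
ft_force: [-0.2, -0.2, 0.4]
width: -0.002
```

Run:
```python
from h import *
from bench import optics
rep(ch(0.16,0,0.255))
d=optics.read_camera("top"); cv2.imwrite("pics/t3.png",d["pixels"])
d=optics.read_camera("side"); cv2.imwrite("pics/s3.png",d["pixels"])
```

```text
t 13.3 tcp [0.5259 0.1698 0.3672] chest [0.1606 0.0009 0.3672] phi 9.51 F [-0.22 -0.21  0.38] w -0.002 q [ 0.18  0.32  0.24  1.49 -0.    1.58]
 shift [0.0011 0.0005 0.1122]
```

View pics/s3.png

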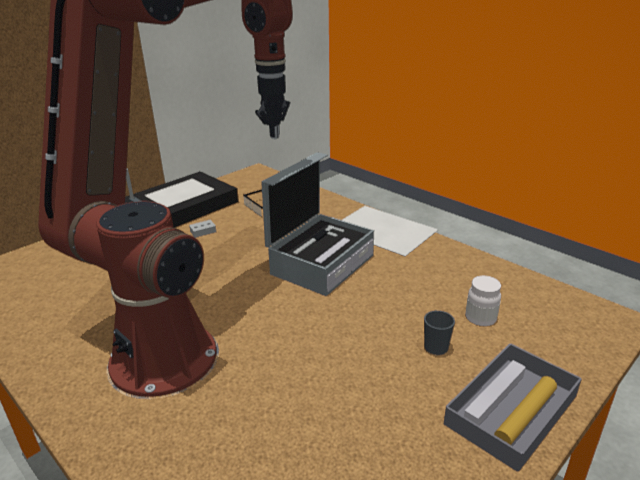

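servo_tool:
  rows:
    - [[0,0,0.01],0]
    - [[0,0,0.02],0]
    - [[0,0,0.025],0]
    - [[0,0,0.025],0]
    - [[0,0,0.02],0]
    - [[0,0,0.012],0]
    - [[0,0.004,0.007],0]
    - [[0,0.008,0],0]
    - [[0,0.007,0],0]
    - [[0,0.004,0],0]
    - [[0,0,0],0]

```text
time_s: 14.32
tool_pos: [0.5309, 0.146, 0.2504]
orientation: [[0.987, 0.163, 0.002], [0.163, -0.987, -0.0], [0.002, 0.0, -1.0]]
ft_force: [-0.1, -0.4, -0.5]
width: -0.003
```

Run:
```python
from h import *
from bench import optics
rep()
d=optics.read_camera("side"); cv2.imwrite("pics/s4.png",cv2.resize(d["pixels"][100:310,180:440],None,fx=3,fy=2.8))
r=.158
th=np.radians(np.arange(90,-1,-5))
x=.1-r*np.cos(th)+.012*np.sin(th)+.011; z=.09+r*np.sin(th)+.012*np.cos(th)
for a,b,c,dx,dz in zip(np.degrees(th)[1:],x[1:],z[1:],-np.diff(x),-np.diff(z)): print(a.round(),b.round(4),c.round(4),"dy,dz tool",dx.round(4),dz.round(4))
```

```text
t 14.32 tcp [0.5309 0.146  0.2504] chest [ 1.363e-01 -1.000e-04  2.504e-01] phi 9.36 F [-0.05 -0.39 -0.45] w -0.003 q [ 0.14  0.33 -0.05  1.19 -0.    1.54]
85.0 0.1092 0.2484 dy,dz tool 0.0138 -0.0004
80.0 0.0954 0.2477 dy,dz tool 0.0138 0.0008
75.0 0.0817 0.2457 dy,dz tool 0.0137 0.002
70.0 0.0682 0.2426 dy,dz tool 0.0135 0.0031
65.0 0.0551 0.2383 dy,dz tool 0.0131 0.0043
60.0 0.0424 0.2328 dy,dz tool 0.0127 0.0054
55.0 0.0302 0.2263 dy,dz tool 0.0122 0.0065
50.0 0.0186 0.2187 dy,dz tool 0.0116 0.0076
45.0 0.0078 0.2102 dy,dz tool 0.0109 0.0085
40.0 -0.0023 0.2008 dy,dz tool 0.0101 0.0095
35.0 -0.0115 0.1905 dy,dz tool 0.0092 0.0103
30.0 -0.0198 0.1794 dy,dz tool 0.0083 0.0111
25.0 -0.0271 0.1676 dy,dz tool 0.0073 0.0117
20.0 -0.0334 0.1553 dy,dz tool 0.0062 0.0123
15.0 -0.0385 0.1425 dy,dz tool 0.0051 0.0128
10.0 -0.0425 0.1293 dy,dz tool 0.004 0.0132
5.0 -0.0454 0.1157 dy,dz tool 0.0028 0.0135
0.0 -0.047 0.102 dy,dz tool 0.0016 0.0137
```

View pics/s4.png

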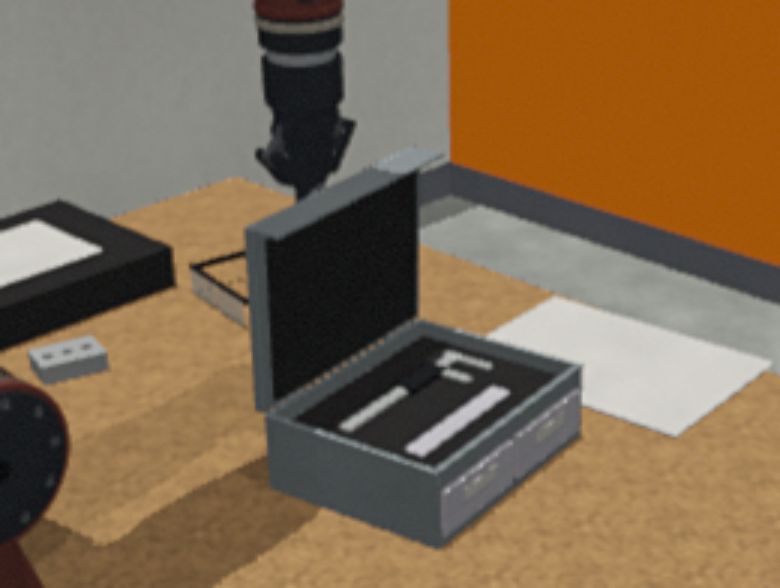

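Picture: fingertips behind the lid's upper edge (about 310,190 in the crop), gripper body above it, drawers flush (440–580, 390–540). I approach slowly and begin the swing.

servo_tool:
  rows:
    - [[0,0.003,0],0]
    - [[0,0.003,0],0]
    - [[0,0.002,0],0]
    - [[0,0.002,0],0]
    - [[0,0.002,0],0]
    - [[0,0.002,0],0]
    - [[0,0.002,0],0]
    - [[0,0.002,0],0]
    - [[0,0.002,0],0]
    - [[0,0.002,0],0]
    - [[0,0.003,0],0]
    - [[0,0.003,0],0]
    - [[0,0.003,0],0]

```text
time_s: 15.45
tool_pos: [0.5351, 0.1166, 0.2493]
orientation: [[0.986, 0.164, -0.0], [0.164, -0.986, 0.0], [0.0, -0.0, -1.0]]
ft_force: [-0.6, 2.6, -1.2]
width: 0.002
```

Run:
```python
from h import *
rep()
```

```text
t 15.45 tcp [0.5351 0.1166 0.2493] chest [0.1066 0.0005 0.2493] phi 9.46 F [-0.57  2.62 -1.23] w 0.002 q [ 0.08  0.33 -0.06  1.19  0.    1.49]
```

servo_tool:
  rows:
    - [[0,0.0035,0],0]
    - [[0,0.0035,0],0]
    - [[0,0.0035,0.0005],0]
    - [[0,0.0035,0.0005],0]
    - [[0,0.0035,0.0005],0]
    - [[0,0.0035,0.0005],0]
    - [[0,0.0035,0.0005],0]
    - [[0,0.0035,0.0005],0]
    - [[0,0.0035,0.001],0]
    - [[0,0.0035,0.001],0]
    - [[0,0.0035,0.001],0]
    - [[0,0.0035,0.001],0]
    - [[0,0.0035,0.001],0]
    - [[0,0.003,0.001],0]
    - [[0,0.003,0.001],0]
    - [[0,0.003,0.001],0]
    - [[0,0.003,0.0015],0]
    - [[0,0.003,0.0015],0]

```text
time_s: 16.95
tool_pos: [0.5451, 0.0567, 0.2352]
orientation: [[0.986, 0.164, 0.0], [0.164, -0.986, -0.0], [0.0, 0.0, -1.0]]
ft_force: [0.1, 1.7, 2.4]
width: -0.004
```

```bash
cat >> h.py <<'E'
def lid():
    from bench import ctrl
    s=ctrl.sense(); q=toch(s["tool_pos"]); cx,cz=q[0]-.011-.1,q[2]-.09
    d=np.hypot(cx,cz); r=np.sqrt(d*d-.012**2)
    th=np.arctan2(cz,-cx)-np.arctan2(.012,r); print("r",r.round(4),"theta deg",np.degrees(th).round(2))
E
python3 - <<'E'
from h import *
from bench import optics
rep();lid()
d=optics.read_camera("side"); cv2.imwrite("pics/s5.png",cv2.resize(d["pixels"][100:310,180:440],None,fx=3,fy=2.8))
E
```

```text
t 16.95 tcp [0.5451 0.0567 0.2352] chest [0.0458 0.0004 0.2352] phi 9.45 F [0.06 1.73 2.4 ] w -0.004 q [-0.03  0.33 -0.08  1.15 -0.    1.38]
r 0.1587 theta deg 61.51
```

View pics/s5.png

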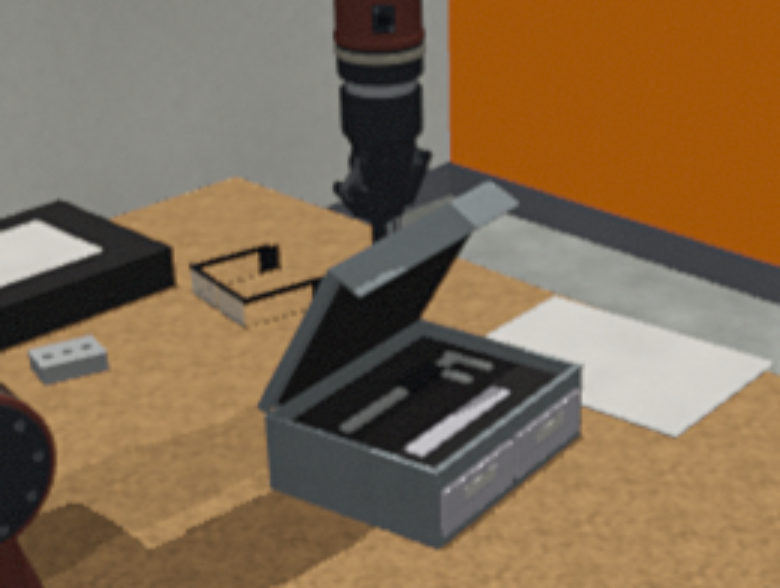

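The lid follows the fingers and is at about 61° in the picture. The gripper body is clear of it. I continue the arc.

servo_tool:
  rows:
    - [[0,0.003,0.0015],0]
    - [[0,0.003,0.0015],0]
    - [[0,0.003,0.0015],0]
    - [[0,0.003,0.0015],0]
    - [[0,0.003,0.002],0]
    - [[0,0.003,0.002],0]
    - [[0,0.003,0.002],0]
    - [[0,0.003,0.002],0]
    - [[0,0.0025,0.002],0]
    - [[0,0.0025,0.002],0]
    - [[0,0.0025,0.002],0]
    - [[0,0.0025,0.0025],0]
    - [[0,0.0025,0.0025],0]
    - [[0,0.0025,0.0025],0]
    - [[0,0.0025,0.0025],0]
    - [[0,0.0025,0.0025],0]
    - [[0,0.0025,0.0025],0]
    - [[0,0.002,0.0025],0]
    - [[0,0.002,0.0025],0]
    - [[0,0.002,0.0025],0]

```text
time_s: 18.67
tool_pos: [0.5537, 0.005, 0.1926]
orientation: [[0.986, 0.164, -0.0], [0.164, -0.986, -0.0], [-0.0, 0.0, -1.0]]
ft_force: [-0.2, 0.7, 1.6]
width: -0.004
```

Run:
```python
from h import *
rep();lid()
```

```text
t 18.67 tcp [0.5537 0.005  0.1926] chest [-0.0065  0.0004  0.1926] phi 9.45 F [-0.24  0.68  1.62] w -0.004 q [-0.12  0.37 -0.15  1.06 -0.    1.28]
r 0.1555 theta deg 36.71
```

servo_tool:
  rows:
    - [[0,0.002,0.003],0]
    - [[0,0.002,0.003],0]
    - [[0,0.002,0.003],0]
    - [[0,0.002,0.003],0]
    - [[0,0.002,0.003],0]
    - [[0,0.002,0.003],0]
    - [[0,0.002,0.003],0]
    - [[0,0.002,0.003],0]
    - [[0,0.0015,0.003],0]
    - [[0,0.0015,0.003],0]
    - [[0,0.0015,0.003],0]
    - [[0,0.0015,0.003],0]
    - [[0,0.0015,0.003],0]
    - [[0,0.0015,0.003],0]
    - [[0,0.001,0.003],0]
    - [[0,0.001,0.003],0]
    - [[0,0.001,0.003],0]
    - [[0,0.001,0.003],0]

```text
time_s: 20.17
tool_pos: [0.5584, -0.0235, 0.1385]
orientation: [[0.986, 0.164, -0.0], [0.164, -0.986, -0.0], [-0.0, 0.0, -1.0]]
ft_force: [0.1, -0.5, 2.1]
width: 0.002
```

Run:
```python
from h import *
from bench import optics
rep();lid()
d=optics.read_camera("side"); cv2.imwrite("pics/s6.png",cv2.resize(d["pixels"][100:310,180:440],None,fx=3,fy=2.8))
```

```text
t 20.17 tcp [ 0.5584 -0.0235  0.1385] chest [-0.0354  0.0004  0.1385] phi 9.45 F [ 0.07 -0.49  2.07] w 0.002 q [-0.17  0.42 -0.22  0.93 -0.    1.23]
r 0.1537 theta deg 13.87
```

View pics/s6.png

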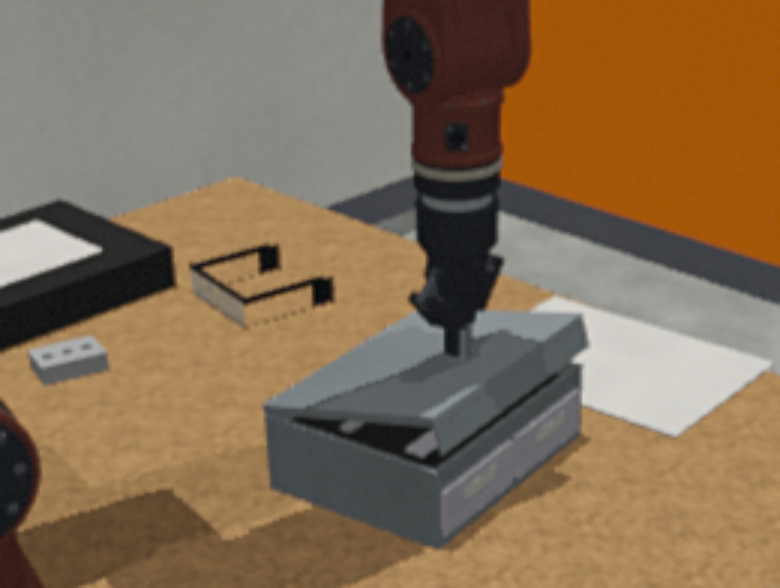

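The lid is at about 14° and its lip (435–585, 330–450 in the crop) clears the drawer fronts. Now I go down more slowly.

servo_tool:
  rows:
    - [[0,0.001,0.003],0]
    - [[0,0.001,0.003],0]
    - [[0,0.001,0.003],0]
    - [[0,0.001,0.003],0]
    - [[0,0.0005,0.0025],0]
    - [[0,0.0005,0.0025],0]
    - [[0,0.0005,0.0025],0]
    - [[0,0.0005,0.0025],0]
    - [[0,0.0005,0.002],0]
    - [[0,0.0005,0.002],0]
    - [[0,0,0.002],0]

```text
time_s: 21.13
tool_pos: [0.5596, -0.0304, 0.1107]
orientation: [[0.986, 0.164, 0.0], [0.164, -0.986, -0.0], [0.0, 0.0, -1.0]]
ft_force: [-0.5, -0.5, 1.4]
width: 0.003
```

Run:
```python
from h import *
rep();lid()
```

```text
t 21.13 tcp [ 0.5596 -0.0304  0.1107] chest [-0.0424  0.0003  0.1107] phi 9.45 F [-0.51 -0.55  1.43] w 0.003 q [-0.18  0.45 -0.25  0.87 -0.    1.22]
r 0.1543 theta deg 3.22
```

servo_tool:
  rows:
    - [[0,0,0.001],0]
    - [[0,0,0.001],0]
    - [[0,0,0.001],0]
    - [[0,0,0.001],0]
    - [[0,0,0.001],0]
    - [[0,0,0.001],0]

```text
time_s: 21.63
tool_pos: [0.5596, -0.0303, 0.1048]
orientation: [[0.986, 0.164, 0.0], [0.164, -0.986, -0.0], [0.0, 0.0, -1.0]]
ft_force: [0.0, -0.5, 0.6]
width: 0.003
```

servo_tool:
  rows:
    - [[0,0,0.001],0]
    - [[0,0,0.001],0]

```text
time_s: 21.8
tool_pos: [0.5596, -0.0303, 0.1027]
orientation: [[0.986, 0.164, 0.0], [0.164, -0.986, -0.0], [0.0, 0.0, -1.0]]
ft_force: [0.4, 0.0, 0.9]
width: 0.002
```

servo_tool:
  rows:
    - [[0,0,0.001],0]
    - [[0,0,0.0005],0]

```text
time_s: 21.97
tool_pos: [0.5596, -0.0303, 0.1019]
orientation: [[0.986, 0.164, 0.0], [0.164, -0.986, -0.0], [0.0, 0.0, -1.0]]
ft_force: [-3.5, 0.2, 14.7]
width: -0.002
```

servo_tool:
  rows:
    - [[0,0,0.0005],0]
    - [[0,0,0],0]

```text
time_s: 22.13
tool_pos: [0.5597, -0.0303, 0.1019]
orientation: [[0.986, 0.164, 0.001], [0.164, -0.986, -0.0], [0.001, 0.0, -1.0]]
ft_force: [-4.4, 0.6, 14.8]
width: 0.003
```

The force rose to 15 N at z = 0.1019, where the shut lid's top face should be (0.102). Lift straight off and check.

servo_tool:
  rows:
    - [[0,0,-0.003],0]
    - [[0,0,-0.01],0]
    - [[0,0,-0.025],0]
    - [[0,0,-0.035],0]
    - [[0,0,-0.035],0]
    - [[0,0,-0.035],0]
    - [[0,0,-0.03],0]
    - [[0,0,-0.015],0]
    - [[0,0,-0.005],0]
    - [[0,0,0],0]
    - [[0,0,0],0]

```text
time_s: 23.05
tool_pos: [0.5592, -0.0302, 0.2929]
orientation: [[0.986, 0.164, -0.001], [0.164, -0.986, 0.0], [-0.001, -0.001, -1.0]]
ft_force: [-0.1, 0.8, -1.4]
width: -0.001
```

Run:
```python
from h import *
from bench import optics
rep()
d=optics.read_camera("side"); cv2.imwrite("pics/s7.png",cv2.resize(d["pixels"][100:310,180:440],None,fx=3,fy=2.8)); w=wmap(d)
q=(w-CH); X=q@xc; Y=q@yc; Z=w[...,2]
m=(abs(X)<.11)&(abs(Y)<.12)&(Z>.09)&(Z<.14)&(X<.09)
A=np.c_[X[m],Y[m],np.ones(m.sum())]; c=np.linalg.lstsq(A,Z[m],rcond=None)[0]; print("lid plane",m.sum(),c.round(4), np.percentile(Z[m],[2,50,98]).round(4))
m=(Z>.015)&(Z<.055)&(abs(Y)<.12)&(X<-.08)&(X>-.2)
for n,mm in dict(a=m&(Y>.01),b=m&(Y<-.01)).items(): print(n,mm.sum(),np.percentile(X[mm],[2,50,98]).round(4))
d=optics.read_camera("top"); cv2.imwrite("pics/t7.png",d["pixels"])
```

```text
t 23.05 tcp [ 0.5592 -0.0302  0.2929] chest [-0.0421  0.0007  0.2929] phi 9.46 F [-0.11  0.8  -1.37] w -0.001 q [-0.18  0.34  0.07  1.31  0.    1.22]
lid plane 2863 [0.0074 0.0005 0.1006] [0.0934 0.1007 0.1044]
a 253 [-0.1047 -0.1016 -0.0976]
b 209 [-0.1039 -0.1009 -0.0972]
```

View pics/s7.png

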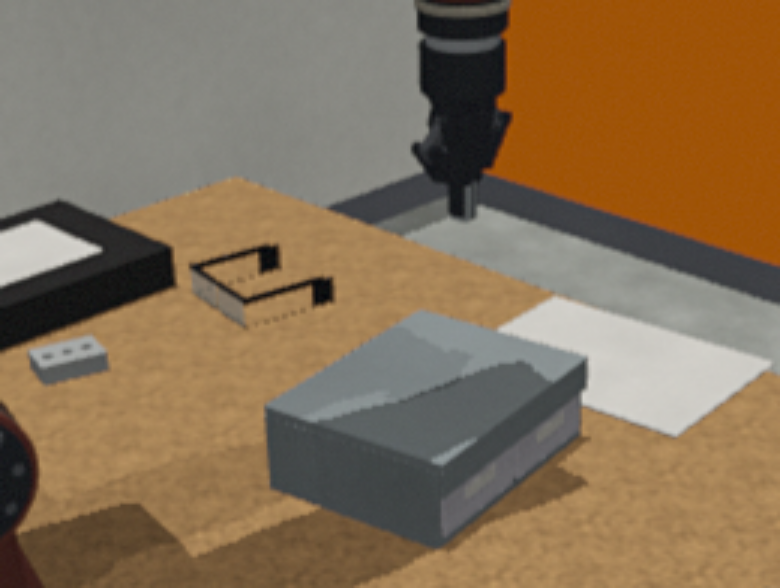

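View pics/t7.png

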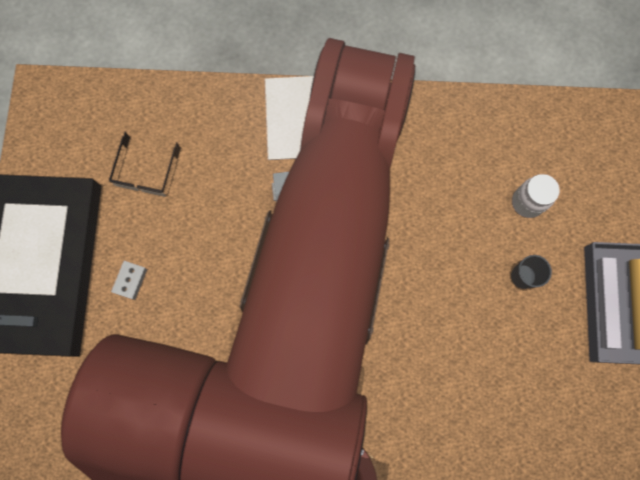

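The lid is flat with its lip over the drawers, both drawer fronts are flush, and the tub, block, glasses and cup are where they were. Handing in.

Run:
```python
from bench import ctrl
print(ctrl.close_job(), ctrl.sense()["time_s"])
```

```text
the job is handed in; nothing more can be done
the job is handed in; nothing more can be done
```

The chest is closed and the job was handed in after about 23 s of the 58 s allowed. With shut fingertips I pushed drawer b and then drawer a home, swung the lid over from behind along its arc, and pressed it down onto its stop.

- **Forces:** readings at the stops were about 14 N on each drawer and 15 N on the lid. The other readings along the pushes were about 1–3 N. I read the force only at the end of each move.
- **Drawers:** the fronts measured within about 2 mm of flush with the chest's front, and both look flush in the side view.
- **Lid:** the fingertips stopped at z = 0.1019, against an expected 0.102 for the shut lid. The depth picture gave a median height of 0.1007. The plane fitted to it tilted by about 0.4°, which is within camera error, so the lid counts as shut.
- **Other things:** the tub, block, glasses and cup look unmoved by eye, and the gripper was about 190 mm clear of the chest at hand-in. In the last top view the arm hid most of the chest, so its closed state rests on the side view and the contact readings.

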